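Clamp the setting block in the jeweller's fixture

TASK

Push the pendant's setting block along its channel until it sits fully home against the fixture's end stop, then push the toggle clamp's handle over past its dead point until it snaps into lock with the rubber pad pressing on the block. Only push: do not lift the block, and leave the other things on the bench where they are.

Things in the scene. Friction and masses are not known exactly. Their poses are not given: they have to be found in the camera images.
- fixture: Aluminium plate fixed to the bench, 245 x 94 x 12 mm, x from -170 to +75 mm. Origin: at bench height, on the channel's centre line, in the plane of the end stop's face; z up, x along the channel towards stop and clamp (the way the block is pushed). Two rails (inner faces y = +-30, tops 20 mm above the bench, x -165 to 0) form the channel; its floor is 12 mm above the bench.
- stop_face (a point): Middle of the end stop's face, which the block must touch, 20 mm above the bench, at x = 0 of the fixture (axes as the fixture's). The stop is 72 mm wide, its top 28 mm above the bench. Behind it are the clamp's cheeks, x = 8 to 58, y within +-18, up to 57 mm above the bench.
- handle_pivot (a point): Pivot of the clamp's handle, at x = 35, y = 0 of the fixture, 47 mm above the bench; axis along the fixture's y. The clamp's arm starts raised above the stop (top about 120 mm above the bench, over x = -42 to +25 mm of the fixture) and is brought down on the block by the handle; in lock its pad presses at x = -36 mm.
- block: Green rigid setting block, 90 (along x) x 56 x 20 mm, about 0.12 kg, a small pendant bedded on top, lying in the channel 20 to 48 mm short of the stop. Origin under its centre (12 mm above the bench); x along its length, towards the stop. Home: its front face touches the end stop, its origin at x = -45 mm of the fixture.
- handle (a joint): Handle angle q (rad): 0 open (start), dead point about 1.2, locked at its stop 1.42. The bar swings in the fixture's x-z plane, at 1.70 - q above +x: open it is upright, leaning 7 deg to the block; locked it points away from the block, 16 deg above level. A spring drives it back to open before the dead point and into lock beyond it. Push it on the side facing the block, about 5 N at the grip.
- handle_grip (a point): Point on the axis of the handle's black rubber grip, 95 mm from the pivot; moves with the handle: about 141 mm above the bench when open, 73 mm when locked. The grip is 16 mm thick and reaches from 50 to 120 mm from the pivot.
- pad: Rubber pad (16 mm across) on a springy spindle under the end of the clamp's arm; pressed on the block's top when the clamp is locked. Origin at the middle of its lower face.
- dish: White porcelain bowl, 110 mm across, 42 high; origin under its centre. Leave alone.
- measure: Small steel measuring cup, 48 mm across, 40 high; origin under its centre. Leave alone.
- jar: Small glass jar with metal cap, 40 mm across, 50 high; origin under its centre. Leave alone.
- stylus: Slim hand tool like a screwdriver, 120 mm long, lying on the bench beside the fixture; origin under its middle, x along it. Leave alone.
- spare_block: Smaller green block, 60 x 40 x 18 mm, lying on the bench outside the fixture; origin under its centre. Leave alone.
- ring_gauge: Brass ring, 36 mm across, 12 high; origin under its centre. Leave alone.
- resin: White plastic bottle with black cap, 52 mm across, 85 high; origin under its centre. Leave alone.
Mind the look-alikes: they are no part of the job. Leave any blue look-alike of the block alone.

How it is judged:
On the way, in this order (a step that is already met when the one before it is completed fails the run):
1. the block is home against the end stop (within 3 mm) with the clamp still open (x of block in the frame of fixture between -0.048 and -0.042 m and y of block in the frame of fixture between -0.006 and 0.006 m and z of block in the frame of fixture between 0.009 and 0.015 m and value of joint handle below 0.4 rad), for 0.2 s.
2. the handle has snapped into lock (value of joint handle above 1.36 rad), for 0.3 s.
At the end, for the whole second after the job is handed in: The block lies flat in the channel within 3 mm of the end stop and is still, the handle is in lock (over 1.36 of 1.42 rad), the pad presses on the block with over 1 N, and every bystander is within 30 mm of where it began and upright (x of block in the frame of fixture between -0.048 and -0.042 m and y of block in the frame of fixture between -0.006 and 0.006 m and z of block in the frame of fixture between 0.009 and 0.015 m and value of joint handle above 1.36 rad and velocity of joint handle between -0.1 and 0.1 rad/s and contact force between pad and block above 1 N and linear speed of block below 0.01 m/s and distance of each of dish, measure, jar, stylus, spare_block, ring_gauge, resin from where it was at the start of the episode below 0.03 m and angle between each of dish, measure, jar, resin's own z axis and vertical below 0.5 rad); the robot touches nothing.
It fails at once if the block is lifted over 10 mm or tipped over 0.3 rad (z of block in the frame of fixture above 0.022 m or angle between block's own z axis and vertical above 0.3 rad).
It fails at once if another thing is moved or lifted over 30 mm (distance of any of dish, measure, jar, stylus, spare_block, ring_gauge, resin from where it was at the start of the episode above 0.03 m).
It also fails if it takes over 43 s, if anything falls off the work surface, if the arm or the gripper's body presses on something with over 40 N, if the wrist force passes 120 N, or if a joint passes its speed limit or range.

ROBOT

A 7-joint arm with a two-finger parallel gripper is mounted at the origin on the work surface. World frame = base frame: x ahead of the robot, y to its left, z up, the work surface at z = 0. Lengths are in m, angles in rad, forces in N, time in s.
With the tool pointing down it reaches from about 0.425 to 0.875 m from the base axis. Payload 4.7 kg.
Tool frame: the origin (TCP) lies midway between the tips of the shut fingers; the grasp point (between the pads) lies 19 mm behind it; z points along the fingers, y is the line along which they close (so a half turn about z gives the same grasp; the last joint's range is limited). The gripper opens to 87 mm and grips with 3 to 60 N. Pads are 19 mm wide; open, the fingers measure 117 mm over their backs; the gripper's body (75 mm by 190 mm) begins 51 mm behind the grasp point.
Start: joints at [1.327, 0.321, -0.07, 1.45, 0.023, 1.371, -0.057], TCP at [0.166, -0.629, 0.223] pointing down, gripper open.
Joint ranges: [-2.86, 2.86], [-0.3, 2.09], [-1.38, 1.24], [0.06, 2.45], [-1.56, 4.7], [0.09, 2.05], [-2.69, 2.69]. Speed limits (rad/s): [2.57, 2.57, 3.14, 3.14, 3.14, 3.14, 3.14].

INTERFACE

Orientations are given as a rotation vector (axis times angle).
In Python, from bench import ctrl, get_image, calibration gives the robot as it stands.
- The arm moves only by the tool apply_moves, never from a script. Its arguments are lists of equal length, an entry for each row: "dp": the shift along the tool's x, y, z in m, a list of three; "twist": the turn, a rotation vector about the tool's x, y, z in rad, a list of three; "fingers": the closure, from 0 (fully open) to 1 (shut). In form: {"dp": [[dx, dy, dz], ...], "twist": [[ax, ay, az], ...], "fingers": [fingers, ...]}. A call has 1 to 10 rows; each row shifts and turns the commanded pose from where the row before left it, along the tool's axes as they then stand; what a row does not reach is not made up. A row lasts 1/10 s, in which the tool goes at most 50 mm and 8.59 degrees, less where a joint would pass 70% of its speed; a pose out of reach is approached as far as the arm can. A call is refused whole if a number of a shift passes 0.05 or a number of a turn 0.15, either way. A call with a gripper value outside its range is refused whole. The fingers move at their own pace and stop on an object; "newtons" is the grip in N (left out, the last holds). Time passes only in rows, so rows that do not move let the fingers close. It gives the time, the measured TCP pose, the force, the opening and the grip force at its end, in the units of the state.
- ctrl.get_state(): the state, without advancing time (a new reading comes with each control period).
- get_image(name): name is "side" or "top" or "wrist"; returns the picture (420x560x3 uint8, red, green, blue); there is no depth.
- calibration(name): a dict with "fx", "fy", "cx", "cy" (pixels), "k1" (the pictures are not rectified: a ray, as slopes to the right and down, at radius r is drawn at 1 + k1 r^2 times it, then the intrinsics apply), "eye" and "attitude" of the camera in the world; the wrist camera has in their place "hand_eye" (4x4, takes a point from camera to tool coordinates, whose origin is the TCP and whose axes are the flange's). Camera axes: x right, y up, looking along -z (the intrinsics and any distortion apply to the point x, -y, -z); pixel columns grow to the right and rows downward; lengths in m; the calibration is good to about 2 mm. A picture is of the moment at which its call begins: read the wrist's pose just before it. calibration takes no time and is no camera call.
- ctrl.close_job(): hands the job in; it is judged then, once.
The state is a dict: "time": time; "joint_positions": joint angles; "qd": joint speeds; "joint_torque": joint torques, N m; "position": TCP position; "tool_rot": TCP orientation; "ft_force": force on the tool from outside, world axes, zero at the start; "torque": the same for the moment, N m; "grip_width": opening from 0.0 (shut) to 1.0 (fully open); "grip_force": force on a finger pad.
Only numpy, scipy, OpenCV 4.12 (cv2) and the standard library are available. Lean on these libraries where they do the work, as an engineer would, in place of code of your own. Each camera call takes 0.05 s, during which the arm holds its last target. There are 200 camera calls.

## Working session

There is one attempt and no reset: what is moved stays moved. The work goes in short steps, Python scripts to look and compute and a tool call to move; the robot and the scene stay as the last step left them, time stands still between calls to the robot, and variables do not carry over. Pictures are saved under pics/ and viewed, at most 10 in all, crops included, and the job is handed in when it is done.

Besides the shell and the picture viewer there is one more tool, called as name(argument=value, ...) on one line, values as JSON. apply_moves: Moves the arm, as the interface text tells. Its arguments: {"type":"object","properties":{"dp":{"type":"array"},"twist":{"type":"array"},"fingers":{"type":"array"},"newtons":{"type":"number"}},"required":["dp","twist","fingers"]}

```bash
mkdir -p pics && python3 - <<'E'
from bench import ctrl,get_image,calibration
import cv2
print(ctrl.get_state())
for n in("side","top","wrist"):
    print(n,calibration(n)); cv2.imwrite(f"pics/{n}0.png",get_image(n)[:,:,::-1])
E
```

```text
{'time': 0.0, 'joint_positions': array([ 1.32709241,  0.32184306, -0.07005281,  1.45165223,  0.02260868,
        1.37081611, -0.05689989]), 'qd': array([-1.10179811e-03, -1.52464568e-03,  1.80845224e-04, -9.82009301e-04,
       -2.09927528e-04, -8.13233786e-04,  5.81015803e-06]), 'joint_torque': array([ 1.78640512e-04, -4.91282487e+01, -4.03545108e-01, -3.12526417e+01,
       -6.38935785e-02,  4.36822081e-02,  1.68460974e-04]), 'position': array([ 0.16551108, -0.62800477,  0.22145968]), 'tool_rot': array([-3.11364637e+00, -4.03595487e-01,  5.70930542e-04]), 'ft_force': array([-0.09817921, -0.22287022, -0.45427444]), 'torque': array([-0.03361848,  0.03958412, -0.05173192]), 'grip_force': 0.0, 'grip_width': 1.002737671040691}
side {'fx': 533.7362046682478, 'fy': 533.7362046682478, 'cx': 273.42046398584614, 'cy': 209.43227887813123, 'k1': -0.012305736147390839, 'eye': array([ 0.38923211, -0.97160547,  1.18493304]), 'attitude': array([ 0.7563244 , -0.09354115, -0.19563893])}
top {'fx': 450.6361400598864, 'fy': 450.6361400598864, 'cx': 279.3006888868336, 'cy': 215.70669689339226, 'k1': 0.03801460638586596, 'eye': array([0.49253476, 0.02208093, 1.14500805]), 'attitude': array([ 0.07475563, -0.05873082, -1.55073889])}
wrist {'fx': 335.5111753412738, 'fy': 335.5111753412738, 'cx': 282.492064894982, 'cy': 213.02991545621967, 'k1': -0.0390987811252139, 'hand_eye': array([[ 5.47820031e-04,  9.70671282e-01,  2.40409988e-01,
         6.47398643e-02],
       [ 9.99999818e-01, -4.71072609e-04, -3.76703476e-04,
        -5.56799544e-04],
       [-2.52404685e-04,  2.40410151e-01, -9.70671363e-01,
        -1.62289687e-01],
       [ 0.00000000e+00,  0.00000000e+00,  0.00000000e+00,
         1.00000000e+00]])}
```

View pics/top0.png

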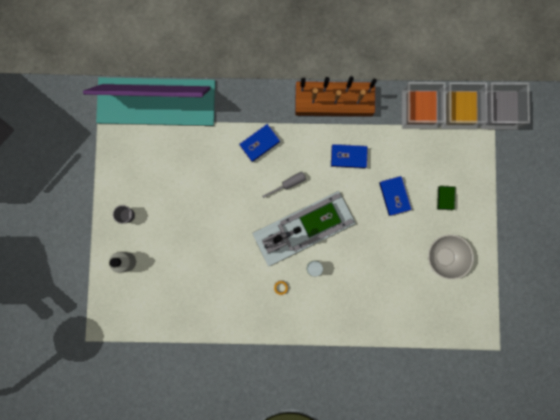

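View pics/side0.png

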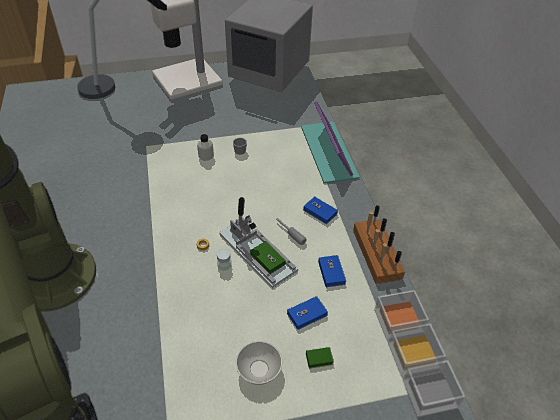

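The top view shows the fixture's plate from about (255,250) to (352,205), with the clamp at its left end (275,240) and the large green block at (322,218) in the channel. There are two green candidates: (322,218), large, in the channel and carrying the pendant, which fits; and (447,198), small and outside on the bench, which is spare_block. The three blue ones at (260,143), (350,156) and (396,196) are decoys. I'll confirm in an enlarged crop.

```bash
cat > h.py <<'E'
import numpy as np,cv2
from scipy.spatial.transform import Rotation as R
from bench import ctrl,get_image,calibration
def K(c): return np.array([[c['fx'],0,c['cx']],[0,c['fy'],c['cy']],[0,0,1.]])
def cam(n,st=None):
    c=calibration(n)
    if n=='wrist':
        T=c['hand_eye'];Rt=R.from_rotvec(st['tool_rot']).as_matrix()
        return c,Rt@T[:3,:3],st['position']+Rt@T[:3,3]
    return c,R.from_rotvec(c['attitude']).as_matrix(),np.array(c['eye'])
def rays(n,px,st=None):
    c,Rm,e=cam(n,st)
    u=cv2.undistortPoints(np.array(px,float).reshape(-1,1,2),K(c),np.array([c['k1'],0,0,0,0]))[:,0]
    d=np.c_[u[:,0],-u[:,1],-np.ones(len(u))]@Rm.T
    return e,d
def onplane(n,px,z,st=None):
    e,d=rays(n,px,st); return e+d*((z-e[2])/d[:,2])[:,None]
def proj(n,P,st=None):
    c,Rm,e=cam(n,st); p=(np.atleast_2d(P)-e)@Rm; s=np.c_[p[:,0],-p[:,1]]/-p[:,2:]
    s*=1+c['k1']*(s**2).sum(1,keepdims=True); return s*[c['fx'],c['fy']]+[c['cx'],c['cy']]
E
python3 - <<'E'
from h import *
t=cv2.imread('pics/top0.png');s=cv2.imread('pics/side0.png')
a=cv2.resize(t[185:275,240:365],None,fx=4.5,fy=4.5,interpolation=cv2.INTER_CUBIC)
b=cv2.resize(s[190:295,210:310],None,fx=2.3,fy=3.85,interpolation=cv2.INTER_CUBIC)[:405]
b=cv2.copyMakeBorder(b,0,405-b.shape[0],0,0,cv2.BORDER_CONSTANT)
cv2.imwrite('pics/c1.png',np.hstack([a[:405],b]))
for n,im in(('top',t),('side',s)):
    h=cv2.cvtColor(im,cv2.COLOR_BGR2HSV); m=cv2.inRange(h,(40,120,30),(75,255,255))
    for c in cv2.findContours(m,0,2)[0]:
        if cv2.contourArea(c)>60:
            r=cv2.minAreaRect(c);P=onplane(n,cv2.boxPoints(r),.032)
            print(n,r,P.mean(0).round(4),P[:,:2].round(4).tolist())
E
```

```text
top ((320.173095703125, 219.36541748046875), (21.166492462158203, 34.342037200927734), 64.65382385253906) [ 0.5804 -0.0669  0.032 ] [[0.5849, -0.0172], [0.6229, -0.0936], [0.5757, -0.1164], [0.5379, -0.0403]]
top ((446.0, 197.5), (21.0, 16.0), 90.0) [ 0.6402 -0.3757  0.032 ] [[0.666, -0.3565], [0.6666, -0.3955], [0.6145, -0.3949], [0.6138, -0.356]]
side ((319.2297668457031, 356.8783874511719), (16.933095932006836, 24.49544906616211), 80.53767395019531) [ 0.6405 -0.394   0.032 ] [[0.6133, -0.3717], [0.6728, -0.3732], [0.667, -0.4164], [0.6088, -0.4148]]
side ((267.0000305175781, 256.5), (33.23401641845703, 19.091880798339844), 45.0) [ 0.5801 -0.0721  0.032 ] [[0.5335, -0.0458], [0.5798, -0.005], [0.6262, -0.1003], [0.5806, -0.1375]]
```

View pics/c1.png

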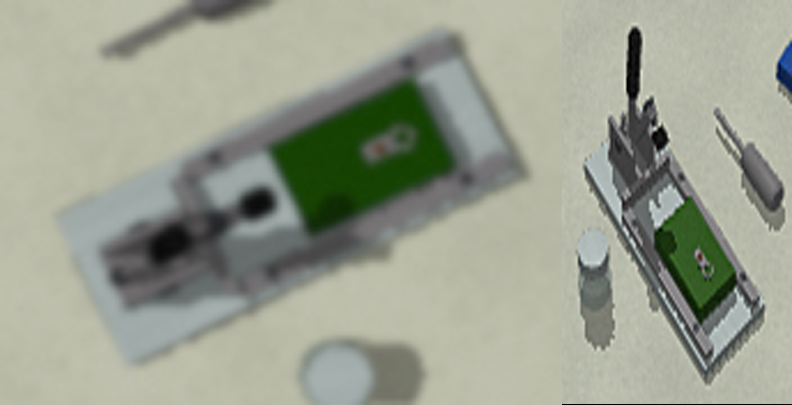

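The crop confirms it: the large green block with the pendant lies between the rails, short of the stop. The clamp is open, its handle at crop (165,245), on the left end. Plate corners in the crop are about L(57,213), B(130,362), R(525,175) and T(455,30). Next I'll fit the fixture pose.

```bash
python3 - <<'E'
from h import *
c=np.array([[57,213],[130,362],[525,175],[455,30]],float)
px=(c+.5)/4.5-.5+[240,185]
P=onplane('top',px,.012)[:,:2]
print(P.round(4).tolist(),np.linalg.norm(np.diff(np.r_[P,P[:1]],axis=0),axis=1))
loc=np.array([[75,-47],[75,47],[-170,47],[-170,-47]])/1e3
# L/B side: y=z x x ; check both orders
for L in (loc,loc*[1,-1]):
    a=L-L.mean(0);b=P-P.mean(0);th=np.arctan2((a[:,0]*b[:,1]-a[:,1]*b[:,0]).sum(),(a*b).sum())
    Rm=np.array([[np.cos(th),-np.sin(th)],[np.sin(th),np.cos(th)]]);o=P.mean(0)-Rm@L.mean(0)
    print(np.degrees(th),o,np.abs(L@Rm.T+o-P).max(), (np.array([.5804,-.0669])-o)@Rm)
s=ctrl.get_state();print(R.from_rotvec(s['tool_rot']).as_matrix().round(3))
E
```

```text
[[0.5469, 0.1018], [0.4649, 0.0592], [0.5731, -0.1592], [0.6541, -0.1195]] [0.09241526 0.24373109 0.09013937 0.24595504]
116.1827506508661 [0.53881358 0.01320164] 0.0018957014481667533 [-0.09023193 -0.00197559]
115.98371370973346 [0.53896178 0.01327419] 0.08343410014555924 [-0.0902248  -0.00212402]
[[ 0.967  0.255 -0.   ]
 [ 0.255 -0.967  0.001]
 [-0.    -0.001 -1.   ]]
```

apply_moves(dp=[[0.03, -0.023, -0.0015], [0.03, -0.023, -0.0015], [0.03, -0.023, -0.0015], [0.03, -0.023, -0.0015], [0.03, -0.023, -0.0015], [0.03, -0.023, -0.0015], [0.03, -0.023, -0.0015], [0.03, -0.023, -0.0015], [0.03, -0.023, -0.0015]], twist=[[0, 0, 0], [0, 0, 0], [0, 0, 0], [0, 0, 0], [0, 0, 0], [0, 0, 0], [0, 0, 0], [0, 0, 0], [0, 0, 0]], fingers=[1, 1, 1, 1, 1, 1, 1, 1, 1])

```text
time: 1.05
position: [0.3746, -0.3581, 0.236]
tool_rot: [3.115, 0.404, -0.0]
ft_force: [0.9, 0.3, -0.4]
grip_width: 0.262
grip_force: 0.0
```

apply_moves(dp=[[0.03, -0.023, -0.0015], [0.03, -0.023, -0.0015], [0.03, -0.023, -0.0015], [0.03, -0.023, -0.0015], [0.03, -0.023, -0.0015], [0.03, -0.023, -0.0015], [0.03, -0.023, -0.0015], [0.03, -0.023, -0.0015], [0.03, -0.023, -0.0015]], twist=[[0, 0, 0], [0, 0, 0], [0, 0, 0], [0, 0, 0], [0, 0, 0], [0, 0, 0], [0, 0, 0], [0, 0, 0], [0, 0, 0]], fingers=[1, 1, 1, 1, 1, 1, 1, 1, 1])

```text
time: 1.95
position: [0.5829, -0.0894, 0.2494]
tool_rot: [3.115, 0.403, -0.001]
ft_force: [-0.1, -0.4, -0.1]
grip_width: 0.006
grip_force: 0.0
```

apply_moves(dp=[[0, 0, 0], [0, 0, 0], [0, 0, 0], [0, 0, 0], [0, 0, 0], [0, 0, 0]], twist=[[0, 0, -0.14], [0, 0, -0.14], [0, 0, -0.14], [0, 0, -0.14], [0, 0, -0.14], [0, 0, -0.14]], fingers=[1, 1, 1, 1, 1, 1])

```text
time: 2.55
position: [0.582, -0.0906, 0.2492]
tool_rot: [-2.675, -1.647, 0.001]
ft_force: [0.3, 0.1, -0.6]
grip_width: 0.001
grip_force: 0.0
```

apply_moves(dp=[[0, 0, 0], [0, 0, 0], [0, 0, 0], [0, 0, 0], [0, 0, 0], [0, 0, 0], [0, 0, 0], [0, 0, 0]], twist=[[0, 0, -0.14], [0, 0, -0.14], [0, 0, -0.14], [0, 0, -0.14], [0, 0, -0.14], [0, 0, -0.14], [0, 0, -0.09], [0, 0, 0]], fingers=[1, 1, 1, 1, 1, 1, 1, 1])

```text
time: 3.35
position: [0.5821, -0.0906, 0.2492]
tool_rot: [-1.66, -2.666, 0.0]
ft_force: [0.3, -0.6, -0.1]
grip_width: 0.004
grip_force: 0.0
```

```bash
python3 - <<'E'
from h import *
s=ctrl.get_state();M=R.from_rotvec(s['tool_rot']).as_matrix()
print(s['time'],s['position'],M.round(3),s['joint_positions'].round(2),s['grip_width'])
im=get_image('wrist');cv2.imwrite('pics/w1.png',im[:,:,::-1])
import pickle;pickle.dump(s,open('w1.pkl','wb'))
E
```

```text
3.35 [ 0.58206485 -0.09061755  0.24918455] [[-0.441  0.897 -0.001]
 [ 0.897  0.441  0.   ]
 [ 0.    -0.001 -1.   ]] [ 0.78  0.26 -0.8   1.55  0.19  1.41  0.42] 0.00403567741913844
```

View pics/w1.png

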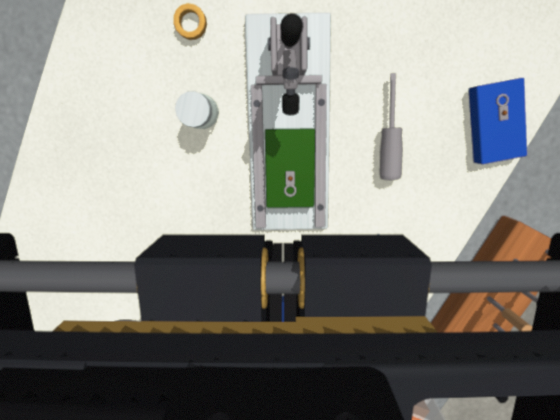

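Wrist view: the plate spans columns 247–329 and rows 14–229. The stop bar is at rows 76–83, and the block spans columns 265–316, rows 128–208. The channel is almost aligned with the tool's x axis. Now I'll refine the numbers.

```bash
python3 - <<'E'
from h import *
import pickle
s=pickle.load(open('w1.pkl','rb'))
im=cv2.imread('pics/w1.png');h=cv2.cvtColor(im,cv2.COLOR_BGR2HSV)
c=max(cv2.findContours(cv2.inRange(h,(40,120,30),(75,255,255)),0,2)[0],key=cv2.contourArea)
r=cv2.minAreaRect(c);print(r)
o=np.array([.5388,.0132]);th=np.radians(116.2);Rm=np.array([[np.cos(th),-np.sin(th)],[np.sin(th),np.cos(th)]])
f=lambda P:((P[:,:2]-o)@Rm).round(4).tolist()
print('block',f(onplane('wrist',cv2.boxPoints(r),.032,s)))
print('plate',f(onplane('wrist',[[247,14],[329,14],[253,229],[328,229]],.012,s)))
print('stop face top',f(onplane('wrist',[[255,83.5],[322,83]],.028,s)))
print('rail ends',f(onplane('wrist',[[254,227],[265,227],[315,227],[326,227]],.020,s)))
print('handle tip',f(onplane('wrist',[[291,28]],.166,s)))
print('tcp',f(s['position'][None]))
# top/side handle tip triangulation
E
```

```text
((290.0, 168.0), (76.0, 48.0), 90.0)
block [[-0.0462, 0.0257], [-0.0461, -0.0271], [-0.1319, -0.029], [-0.1319, 0.0266]]
plate [[0.0769, 0.0461], [0.077, -0.0428], [-0.1657, 0.0442], [-0.1656, -0.049]]
stop face top [[0.0029, 0.0373], [0.0035, -0.0351]]
rail ends [[-0.1608, 0.0421], [-0.1607, 0.0288], [-0.1607, -0.032], [-0.1607, -0.0453]]
handle tip [[0.0206, 0.0018]]
tcp [[-0.1123, 0.007]]
```

apply_moves(dp=[[-0.02, 0.004, 0], [-0.0245, 0.0035, 0], [0, 0, 0], [0, 0, 0], [0, 0, 0]], twist=[[0, 0, -0.01], [0, 0, 0], [0, 0.12, 0], [0, 0.12, 0], [0, 0.11, 0]], fingers=[1, 1, 1, 1, 1])

```text
time: 3.9
position: [0.6091, -0.1277, 0.2499]
tool_rot: [-1.487, -2.407, -0.265]
ft_force: [0.9, -0.0, 0.4]
grip_width: 0.006
grip_force: 0.0
```

apply_moves(dp=[[-0.0103, 0, 0.0282], [-0.0103, 0, 0.0282], [-0.0103, 0, 0.0282], [-0.0103, 0, 0.0282], [-0.0103, 0, 0.0282], [-0.0103, 0, 0.0282], [0, 0, 0]], twist=[[0, 0, 0], [0, 0, 0], [0, 0, 0], [0, 0, 0], [0, 0, 0], [0, 0, 0], [0, 0, 0]], fingers=[1, 1, 1, 1, 1, 1, 1])

```text
time: 4.6
position: [0.6056, -0.127, 0.0648]
tool_rot: [-1.484, -2.403, -0.258]
ft_force: [0.1, -0.6, 0.4]
grip_width: 0.001
grip_force: 0.0
```

```bash
cat >> h.py <<'E'
O=np.array([.5366,.0158]);TH=np.radians(116.9)
RF=np.array([[np.cos(TH),-np.sin(TH)],[np.sin(TH),np.cos(TH)]])
def fx(P): return ((np.atleast_2d(P)[:,:2]-O)@RF).round(4)
def rep():
    s=ctrl.get_state();M=R.from_rotvec(s['tool_rot']).as_matrix()
    print(s['time'],'fix',fx(s['position']),'z',s['position'][2].round(4),'F',s['ft_force'].round(1),'xt',M[:,0].round(3),'zt',M[:,2].round(3),s['joint_positions'].round(2))
    return s
E
python3 - <<'E'
from h import *
s=rep();cv2.imwrite('pics/w2.png',get_image('wrist')[:,:,::-1])
E
```

```text
4.6 fix [[-0.1586  0.003 ]] z 0.0648 F [ 0.1 -0.6  0.4] xt [-0.419  0.839  0.348] zt [-0.162  0.308 -0.938] [ 0.8   0.68 -0.72  1.46  0.15  1.36  0.58]
```

View pics/w2.png

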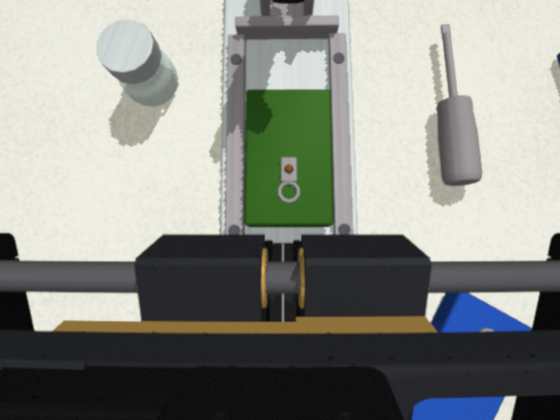

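The wrist view shows the block at columns 246–333, with its rear edge at row 226. The fingers at column 284 are about 3 mm left of the block's centre, so I'll correct that while going down behind it.

apply_moves(dp=[[-0.0046, 0.0008, 0.0103], [-0.0046, 0.0008, 0.0103], [-0.0046, 0.0008, 0.0103], [-0.0046, 0.0006, 0.0103], [0, 0, 0]], twist=[[0, 0, 0], [0, 0, 0], [0, 0, 0], [0, 0, 0], [0, 0, 0]], fingers=[1, 1, 1, 1, 1])

```text
time: 5.15
position: [0.6118, -0.1285, 0.0224]
tool_rot: [-1.484, -2.409, -0.261]
ft_force: [-0.6, -0.3, -0.5]
grip_width: 0.005
grip_force: 0.0
```

```bash
python3 - <<'E'
from h import *
rep()
E
```

```text
5.15 fix [[-0.1628 -0.0018]] z 0.0224 F [-0.6 -0.3 -0.5] xt [-0.422  0.839  0.345] zt [-0.157  0.307 -0.939] [ 0.79  0.74 -0.7   1.47  0.18  1.3   0.58]
```

apply_moves(dp=[[0.0052, -0.001, 0.0033], [0.0047, 0, 0.0017], [0.0047, 0, 0.0017], [0.0047, 0, 0.0017], [0.0047, 0, 0.0017], [0.0047, 0, 0.0017], [0.0047, 0, 0.0017], [0.0047, 0, 0.0017], [0.0047, 0, 0.0017]], twist=[[0, 0, 0], [0, 0, 0], [0, 0, 0], [0, 0, 0], [0, 0, 0], [0, 0, 0], [0, 0, 0], [0, 0, 0], [0, 0, 0]], fingers=[1, 1, 1, 1, 1, 1, 1, 1, 1])

```text
time: 6.05
position: [0.5914, -0.0878, 0.0234]
tool_rot: [-1.485, -2.412, -0.262]
ft_force: [1.3, -1.6, 0.8]
grip_width: 0.007
grip_force: 0.9
```

```bash
python3 - <<'E'
from h import *
rep();cv2.imwrite('pics/w3.png',get_image('wrist')[:,:,::-1])
E
```

```text
6.05 fix [[-0.1172 -0.002 ]] z 0.0234 F [ 1.3 -1.6  0.8] xt [-0.423  0.839  0.342] zt [-0.154  0.306 -0.94 ] [ 0.79  0.68 -0.73  1.57  0.15  1.25  0.54]
```

View pics/w3.png

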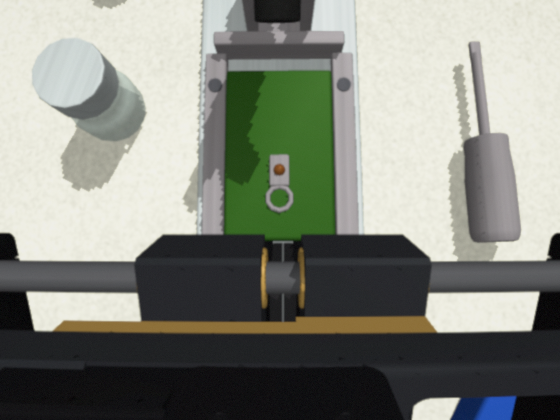

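The block (columns 225–335, front edge at row 70) slides with about 2 N. The stop face is at row ~57, so a short gap remains. I'll continue in small steps, watching the force.

apply_moves(dp=[[0.0037, 0, 0.0015], [0.0037, 0, 0.0015], [0.0037, 0, 0.0015], [0.0018, 0, 0.0008]], twist=[[0, 0, 0], [0, 0, 0], [0, 0, 0], [0, 0, 0]], fingers=[1, 1, 1, 1])

```text
time: 6.5
position: [0.5849, -0.075, 0.0227]
tool_rot: [-1.484, -2.412, -0.262]
ft_force: [0.5, -1.5, 2.0]
grip_width: 0.006
grip_force: 1.0
```

apply_moves(dp=[[0.0018, 0, 0.0007], [0.0018, 0, 0.0007]], twist=[[0, 0, 0], [0, 0, 0]], fingers=[1, 1])

```text
time: 6.7
position: [0.5836, -0.0724, 0.0226]
tool_rot: [-1.485, -2.412, -0.262]
ft_force: [2.0, -4.6, 2.3]
grip_width: 0.002
grip_force: 2.8
```

apply_moves(dp=[[0.0014, 0, 0.0005], [0.0009, 0, 0.0004], [0, 0, 0], [0, 0, 0]], twist=[[0, 0, 0], [0, 0, 0], [0, 0, 0], [0, 0, 0]], fingers=[1, 1, 1, 1])

```text
time: 7.1
position: [0.5835, -0.0723, 0.0227]
tool_rot: [-1.489, -2.414, -0.261]
ft_force: [1.4, -6.3, 2.5]
grip_width: 0.006
grip_force: 3.1
```

```bash
python3 - <<'E'
from h import *
rep();im=get_image('wrist')[:,:,::-1];cv2.imwrite('pics/w4.png',im)
cv2.imwrite('pics/w4c.png',cv2.resize(im[0:250,180:380],None,fx=3,fy=2.4,interpolation=cv2.INTER_CUBIC))
E
```

```text
7.1 fix [[-0.0998 -0.002 ]] z 0.0227 F [ 1.4 -6.3  2.5] xt [-0.422  0.841  0.339] zt [-0.151  0.303 -0.941] [ 0.78  0.66 -0.74  1.6   0.15  1.22  0.52]
```

View pics/w4c.png

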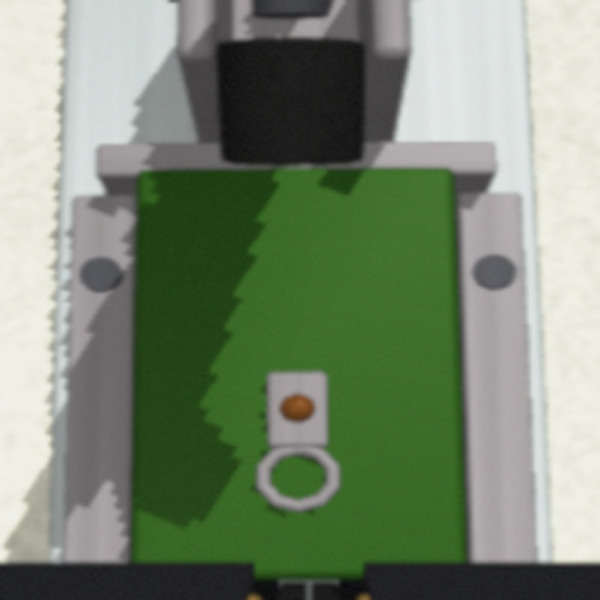

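The crop shows the block's front edge tight against the stop (crop row ~170), with no gap. The TCP has stalled at x = -0.0998 with 6.5 N, as expected for home. Now I'll retreat, rise, untilt and go above the stop in front of the handle.

apply_moves(dp=[[-0.0094, 0, -0.0034], [-0.0188, 0, -0.0068], [0.0154, 0, -0.0427], [0.0154, 0, -0.0427], [0.0154, 0, -0.0427], [0.0154, 0, -0.0427], [0.0154, 0, -0.0427]], twist=[[0, 0, 0], [0, 0, 0], [0, 0, 0], [0, 0, 0], [0, 0, 0], [0, 0, 0], [0, 0, 0]], fingers=[1, 1, 1, 1, 1, 1, 1])

```text
time: 7.85
position: [0.5953, -0.0966, 0.2507]
tool_rot: [-1.482, -2.41, -0.263]
ft_force: [0.5, -0.4, -0.3]
grip_width: 0.005
grip_force: 0.0
```

apply_moves(dp=[[0, 0, 0], [0, 0, 0], [0, 0, 0], [0.03, 0, 0], [0.03, 0, 0], [0.03, 0, 0], [0, 0, 0]], twist=[[0, -0.12, 0], [0, -0.12, 0], [0, -0.11, 0], [0, 0, 0], [0, 0, 0], [0, 0, 0], [0, 0, 0]], fingers=[1, 1, 1, 1, 1, 1, 1])

```text
time: 8.55
position: [0.5534, -0.0109, 0.2494]
tool_rot: [-1.635, -2.679, -0.0]
ft_force: [0.3, 0.3, 0.7]
grip_width: 0.006
grip_force: 0.0
```

```bash
python3 - <<'E'
from h import *
s=rep();im=get_image('wrist')[:,:,::-1];cv2.imwrite('pics/w5.png',im)
import pickle;pickle.dump(s,open('w5.pkl','wb'))
h=cv2.cvtColor(im.copy(),cv2.COLOR_BGR2HSV)
c=max(cv2.findContours(cv2.inRange(h,(40,120,30),(75,255,255)),0,2)[0],key=cv2.contourArea)
r=cv2.boundingRect(c);print(r,'fix corners',fx(onplane('wrist',[[r[0],r[1]],[r[0]+r[2],r[1]],[r[0],r[1]+r[3]]],.032,s)).tolist())
E
```

```text
8.55 fix [[-0.0314 -0.0029]] z 0.2494 F [0.3 0.3 0.7] xt [-0.457  0.889  0.003] zt [-0.002  0.002 -1.   ] [ 0.73  0.18 -0.85  1.63  0.14  1.4   0.34]
(257, 163, 48, 74) fix corners [[-0.0013, 0.0266], [-0.0009, -0.0274], [-0.0885, 0.0277]]
```

View pics/w5.png

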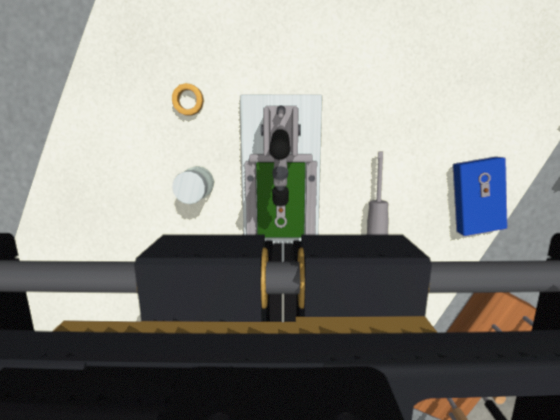

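The block is home: its front edge is at x ≈ -1 mm and its rear edge at -88.5 mm by mask. The handle knob at (280,142) is upright and in line with the fingers. Next I go down above the raised arm, on the block side of the handle.

apply_moves(dp=[[0.0195, -0.003, 0], [0, 0, 0.028], [0, 0, 0.028], [0, 0, 0.028], [0, 0, 0.027], [0, 0, 0]], twist=[[0, 0, 0], [0, 0, 0], [0, 0, 0], [0, 0, 0], [0, 0, 0], [0, 0, 0]], fingers=[1, 1, 1, 1, 1, 1])

```text
time: 9.2
position: [0.5412, -0.0021, 0.1343]
tool_rot: [-1.644, -2.667, 0.005]
ft_force: [-0.5, 0.1, 0.6]
grip_width: 0.004
grip_force: 0.0
```

```bash
python3 - <<'E'
from h import *
rep()
E
```

```text
9.2 fix [[-0.018  0.004]] z 0.1343 F [-0.5  0.1  0.6] xt [-0.449  0.893  0.005] zt [-0.009  0.001 -1.   ] [ 0.7   0.25 -0.84  1.8   0.2   1.18  0.26]
```

apply_moves(dp=[[0.008, 0.003, -0.002], [0.008, 0, -0.001], [0.008, 0, 0], [0.008, 0, 0], [0.008, 0, 0], [0.008, 0, 0]], twist=[[0, 0, 0], [0, 0, 0], [0, 0, 0], [0, 0, 0], [0, 0, 0], [0, 0, 0]], fingers=[1, 1, 1, 1, 1, 1])

```text
time: 9.8
position: [0.5257, 0.0429, 0.1423]
tool_rot: [1.647, 2.672, -0.001]
ft_force: [0.6, -4.6, 4.5]
grip_width: 0.006
grip_force: 2.6
```

```bash
python3 - <<'E'
from h import *
rep()
E
```

```text
9.8 fix [[ 0.0291 -0.0025]] z 0.1423 F [ 0.6 -4.6  4.5] xt [-0.45   0.893 -0.002] zt [ 0.002 -0.002 -1.   ] [ 0.66  0.2  -0.88  1.83  0.17  1.18  0.2 ]
```

apply_moves(dp=[[0.0077, 0, 0.002], [0.0077, 0, 0.0025], [0.0077, 0, 0.003], [0.007, 0, 0.0035], [0.007, 0, 0.004], [0.007, 0, 0.0045]], twist=[[0, 0, 0], [0, 0, 0], [0, 0, 0], [0, 0, 0], [0, 0, 0], [0, 0, 0]], fingers=[1, 1, 1, 1, 1, 1])

```text
time: 10.4
position: [0.5047, 0.084, 0.1222]
tool_rot: [-1.646, -2.675, -0.0]
ft_force: [-0.5, -1.6, 5.0]
grip_width: 0.009
grip_force: 2.4
```

```bash
python3 - <<'E'
from h import *
rep()
E
```

```text
10.4 fix [[ 0.0753 -0.0024]] z 0.1222 F [-0.5 -1.6  5. ] xt [-0.451  0.893  0.001] zt [-0.001  0.    -1.   ] [ 0.62  0.19 -0.9   1.89  0.17  1.14  0.12]
```

apply_moves(dp=[[0.006, 0, 0.005], [0.006, 0, 0.005], [0.006, 0, 0.0055], [0.0045, 0, 0.006], [0.0045, 0, 0.0065], [0.0045, 0, 0.007]], twist=[[0, 0, 0], [0, 0, 0], [0, 0, 0], [0, 0, 0], [0, 0, 0], [0, 0, 0]], fingers=[1, 1, 1, 1, 1, 1])

```text
time: 11.0
position: [0.4905, 0.1112, 0.0859]
tool_rot: [-1.646, -2.674, 0.0]
ft_force: [-0.5, -1.4, -0.5]
grip_width: 0.007
grip_force: 0.0
```

```bash
python3 - <<'E'
from h import *
rep()
E
```

```text
11.0 fix [[ 0.106  -0.0021]] z 0.0859 F [-0.5 -1.4 -0.5] xt [-0.45   0.893  0.001] zt [-0.001  0.    -1.   ] [ 0.56  0.23 -0.91  1.95  0.2   1.07  0.03]
```

The contact force has vanished, so the handle has snapped over. I'll rise clear and check.

apply_moves(dp=[[0, 0, -0.02], [0, 0, -0.03], [-0.01, 0, -0.04], [-0.03, 0, -0.04], [-0.045, 0, -0.01], [-0.045, 0, 0], [-0.045, 0, 0], [0, 0, 0]], twist=[[0, 0, 0], [0, 0, 0], [0, 0, 0], [0, 0, 0], [0, 0, 0], [0, 0, 0], [0, 0, 0], [0, 0, 0]], fingers=[1, 1, 1, 1, 1, 1, 1, 1])

```text
time: 11.8
position: [0.5714, -0.0539, 0.225]
tool_rot: [-1.662, -2.666, 0.003]
ft_force: [-0.4, 0.3, -0.3]
grip_width: 0.007
grip_force: 0.0
```

```bash
python3 - <<'E'
from h import *
s=rep();im=get_image('wrist')[:,:,::-1]
sd=get_image('side')[:,:,::-1]
a=cv2.resize(im[0:240,160:400],(400,400),interpolation=cv2.INTER_CUBIC)
b=cv2.resize(sd[190:295,205:310],(400,400),interpolation=cv2.INTER_CUBIC)
cv2.imwrite('pics/w6.png',np.hstack([a,b]))
h=cv2.cvtColor(im.copy(),cv2.COLOR_BGR2HSV)
c=max(cv2.findContours(cv2.inRange(h,(40,120,30),(75,255,255)),0,2)[0],key=cv2.contourArea)
x,y,w,g=cv2.boundingRect(c);print(x,y,w,g,'fix',fx(onplane('wrist',[[x,y],[x+w,y],[x,y+g]],.032,s)).tolist())
# expected wrist/side pixels of the grip middle when locked (q=1.42) and at q=1.2
for q in(1.42,1.2):
    f=1.70-q;P=np.r_[O+RF@[.035+.12*np.cos(f),0],.047+.12*np.sin(f)];print(q,proj('side',P),proj('wrist',P,s))
E
```

```text
11.8 fix [[-0.0779  0.0005]] z 0.225 F [-0.4  0.3 -0.3] xt [-0.44   0.898 -0.001] zt [-0.001 -0.002 -1.   ] [ 0.75  0.24 -0.81  1.62  0.18  1.36  0.37]
257 118 52 85 fix [[0.0003, 0.0263], [-0.0004, -0.0269], [-0.0887, 0.029]]
1.42 [[214.48880013 193.66563378]] [[280.20032274 -77.61239538]]
1.2 [[215.90964522 189.59250175]] [[280.10740282 -81.94473645]]
```

View pics/w6.png

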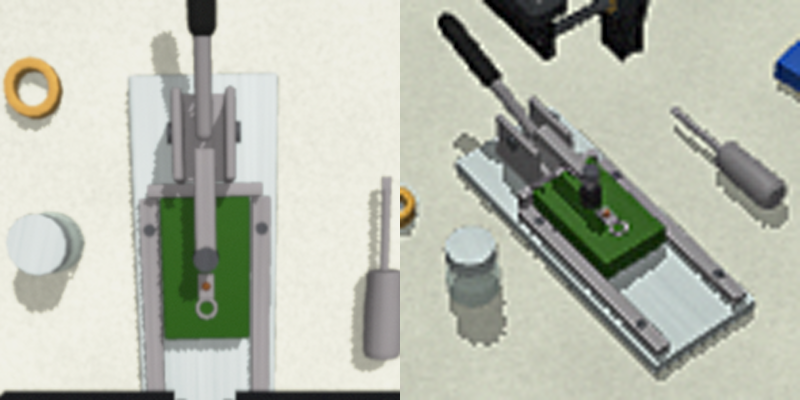

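The handle lies over with its tip at about (216,194) in the side view, which matches the locked position (214,194). The arm is down with the pad on the block, the block is home, and nothing else has moved. Handing in.

```bash
python3 -c "
from bench import ctrl
print(ctrl.close_job())"
```

```text
the job is handed in; nothing more can be done
None
```

I pushed the block home against the end stop and the clamp handle over into lock with the pad down on the block, then handed the job in at about 12 s. The pictures show the block home, the handle at its lock position and the nearby items in place; the pad's force was not measured, and no verdict was returned.

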